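# Set the stop by clicks and mark a slat

## Robot

A 7-joint arm with a two-finger parallel gripper is mounted at the origin on the work surface. World frame = base frame: x ahead of the robot, y to its left, z up, the work surface at z = 0. Lengths are in m, angles in rad, forces in N, time in s.
With the tool pointing down it reaches from about 0.4 to 0.85 m from the base axis. Payload 4.4 kg.
Tool frame: the origin (TCP) lies between the finger pads; the fingertips stand 17 mm ahead of it and the grasp point (between the pads) lies 2 mm behind it (r.nose_length is the y of the fingertips in the tool frame, in m); y points along the fingers, x is the direction in which the jaws open and shut, and the axes are right-handed (so a half turn about y gives the same grasp; the last joint's range is limited). The gripper opens to 94 mm and grips with 3 to 60 N. Pads are 16 mm wide; open, the fingers measure 119 mm over their backs; the gripper's body (75 mm by 177 mm) begins 78 mm behind the grasp point.
Start: joints at [1.279, 0.628, 0.038, 1.517, -0.027, 0.996, -0.02], TCP at [0.146, -0.634, 0.222] pointing down, gripper open.
Joint ranges: [-3.06, 3.06], [-0.37, 2.12], [-1.25, 1.32], [0.18, 2.47], [-1.1, 4.24], [0.23, 1.98], [-2.94, 2.94]. Speed limits (rad/s): [2.57, 2.57, 3.14, 3.14, 3.14, 3.14, 3.14].

## Interface

Orientations are given as a unit quaternion [x, y, z, w].
In Python, from plant import state, viewer, order, models, r gives the robot as it stands.
- The arm moves only by the shell command python3 -m jog 'ROWS'. ROWS is JSON, a list of rows, each a list of 7 numbers: the opening in per cent of the stroke, from 0 (shut) to 100 (fully open), then the shift along the tool's x, y, z in mm, then the turn, a rotation vector about the tool's x, y, z in degrees. In form: [[gripper, x, y, z, ax, ay, az], ...]. A call has 1 to 12 rows; each row shifts and turns the commanded pose from where the row before left it, along the tool's axes as they then stand; what a row does not reach is not made up. A row lasts 1/12 s, in which the tool goes at most 41.7 mm and 7.16 degrees, less where a joint would pass 70% of its speed; a pose out of reach is approached as far as the arm can. A call with a gripper value outside its range is refused whole. The fingers move at their own pace and stop on an object; the grip force is fixed at half the most. Time passes only in rows, so rows that do not move let the fingers close. It gives the time, the measured TCP pose, the force and the opening at its end, in the units of the state.
- state(): the state, without advancing time (a new reading comes with each control period).
- viewer.camera(name): name is "scene" or "top" or "wrist"; returns a dict with "pixels" (420x560x3 uint8, red, green, blue), "camera_matrix" (3x3 intrinsics, pixels), "R" (3x3) and "t" (3): a world point X has camera coordinates R X + t. Camera axes: x right, y down, z forward; pixel columns grow to the right and rows downward; lengths in m; the calibration is good to about 2 mm. A picture is of the moment at which its call begins. There is no depth.
- order.job_done(): hands the job in, once; it reports no verdict.
Trained networks look in a picture, given as the dict that the camera call returned (one of the last four; its "shot" number tells which), for a name from the list of things; names that differ only in an ending like _2 or _b are one class to them, and where a whole thing is asked for, a point or a joint stands for the part that bears it (a point fixed in the world has none). Each returns a list of dicts, best first, with "conf" (0 to 1); they miss things now and then, are a little off and sometimes report something else, mostly with a low value. They report only what shows in the picture. A call takes as long as a camera call. They do not tell look-alikes from the thing itself.
- models.trace(picture, label): "region" (420x560 bool, what is visible of it) and "xy" ([column, row] in pixels, amid what is visible of it).
- models.landmark_of(picture, label): "xy" ([column, row] in pixels: a listed point, or the origin of a listed thing).
The state is a dict: "time": time; "q": joint angles; "dq": joint speeds; "tau": joint torques, N m; "tcp_pos": TCP position; "ee_rot": TCP orientation; "contact_force": force on the tool from outside, world axes, zero at the start; "torque": the same for the moment, N m; "grip_width": finger opening in m.
Only numpy, scipy, OpenCV 4.12 (cv2) and the standard library are available. Lean on these libraries where they do the work, as an engineer would, in place of code of your own. Each camera call takes 0.05 s, during which the arm holds its last target. There are 200 camera calls.

## Task

Mark the wooden slat at the five-click length: turn the jig's dial by its upright handle pin anticlockwise all the way back to its end stop, then clockwise by exactly five clicks. Then slide the slat along its channel until its end rests snugly against the stop block, and only then push the valve lever fully over towards the jig, hold it there for two seconds to bring the punch down, and let it spring back to the middle. Leave the dial on the fifth click and the slat snug and flat, never push the lever the other way, and leave the other things on the table alone.

Things in the scene. Friction and masses are not known exactly. Their poses are not given: they have to be found in the camera images.
- jig: fixed marking jig on a plywood base 110 mm (x) by 405 mm (y), at a small yaw; origin on the table below the middle of the channel's width. Its y axis runs along the channel towards the dial. The grey dial housing fills y 105 to 215 mm, x -55 to 55 mm, top 52 mm above the table
- channel (a point): fixed point in the middle of the open end of the jig's aluminium slat channel, on its bed (20 mm above the table; jig x 0, y -190 mm). The bed runs from here 295 mm along the jig's +y to the dial housing; it is 32 mm wide between two rails 12 mm thick, whose tops are 25 mm above the table
- punch_frame (a point): fixed point on top of the dark steel C-shaped punch frame, over the channel's middle (jig x 0, y -20 mm), 127 mm above the table. Frame: 36 mm along y, column on the jig's +x side (x 30 to 55 mm), arm from x -20 to 55 mm with underside 95 mm above the table; the punch hangs from it and does not touch the slat
- dial_axis (a point): the dial's upright axis on top of the housing (fixed; jig x 0, y 160 mm), at the disc's top, 64 mm above the table. The dial is an aluminium disc 100 mm across, 10 mm thick, with a low steel hub
- dial (a joint): dial angle in rad, growing clockwise seen from above. 0 is the click position at the anticlockwise end stop (which yields only 0.03 rad more). 24 clicks a turn, one click 0.2618 rad, 12 clicks in all; it starts 3 to 7 clicks up. A spring detent pulls it to the nearest click; crossing one takes about 8 N at the pin, then it snaps on. Each clockwise click moves the stop block 2.5 mm along the jig's +y
- dial_pin (a point): top centre of the handle pin. The pin is an upright black round rod, 14 mm thick, on the dial disc 38 mm from the dial's axis, its top 115 mm above the table and free from the disc (64 mm) up. At dial 0 it stands at -120 degrees from the jig's x axis (anticlockwise seen from above), and it goes clockwise as the dial value grows
- stop_face (a point): centre line of the steel stop block's face that the slat rests against, 28 mm above the table. The block is 30 mm wide, 24 mm tall, 30 mm long and is moved only by the dial; the point has the jig's axes. A push of up to 20 N does not move it noticeably
- slat: loose plain wooden slat lying in the jig's channel, 30 mm wide, 140 mm long along the jig's y, 16 mm thick, about 50 g; origin at the centre of its underside, 20 mm above the table; its top is 11 mm above the rails
- slat_head (a point): centre of the slat's end face nearest the stop block (slat y +70 mm), at half its thickness
- slat_tail (a point): centre of the slat's other end face (slat y -70 mm), at half its thickness; push here towards the stop block
- valve: fixed hand valve to the right of the jig (robot's view): steel base 90 by 75 mm, 10 mm thick, with an aluminium body, top 40 mm above the table. Origin under its centre; its y axis points roughly towards the jig
- lever (a joint): angle of the valve's upright lever in rad: 0 upright, positive leaning towards the valve's +y (towards the jig), limits -0.5 and 0.5. A spring brings it back to 0; about 4 N at the ball holds it at 0.45. It lowers the punch as it leans to the plus side; the punch is fully worked from 0.38 on
- lever_ball (a point): centre of the lever's black ball, 28 mm across, 122 mm above the table when upright; the pivot is 80 mm below it, and the rod is 10 mm thick
- hammer: hammer with a wooden handle, 260 mm, lying on the table; not to be moved
- paint_a: upright paint bottle, 42 mm across, 125 mm tall; origin under its centre; not to be moved
- paint_b: another such paint bottle; not to be moved
- wheel_a: wooden toy wheel lying flat, 60 mm across, 12 mm thick; not to be moved
- wheel_b: another such wheel; not to be moved
- spare_slat: second slat of the same size lying on the table outside the jig; not to be moved
- brush: paint brush, 200 mm, lying on the table; not to be moved
Things that resemble listed ones, but are neither listed nor needed, are in the scene too. Leave any orange look-alike of the slat alone.

How it is judged:
By the outcome, as a careful person would: the job done as asked, in the order asked, and still so for the second after the job is handed in, with the robot touching nothing.
It also fails if it takes over 72 s, if anything falls off the work surface, if the arm or the gripper's body presses on something with over 40 N, if the wrist force passes 120 N, or if a joint passes its speed limit or range.

## Working session

There is one attempt and no reset: what is moved stays moved. The work goes in short steps, Python scripts to look and compute and a shell command to move; the robot and the scene stay as the last step left them, time stands still between calls to the robot, and variables do not carry over. Pictures are saved under pics/ and viewed, about 8 in all and at most 12, crops included, and the job is handed in when it is done.

```bash
ls; mkdir -p pics; cat > h.py <<'E'
import numpy as np,cv2
from plant import state,viewer,order,models,r
from scipy.spatial.transform import Rotation as Rn
def ray(p,xy):
    K,R,t=np.array(p["camera_matrix"]),np.array(p["R"]),np.array(p["t"])
    d=R.T@np.linalg.solve(K,[xy[0],xy[1],1.]);return -R.T@t,d
def atz(p,xy,z):
    c,d=ray(p,xy);return c+d*(z-c[2])/d[2]
def proj(p,X):
    K,R,t=np.array(p["camera_matrix"]),np.array(p["R"]),np.array(p["t"])
    x=K@(R@np.array(X)+t);return x[:2]/x[2]
def save(p,n): cv2.imwrite("pics/"+n,p["pixels"][:,:,::-1])
def tri(ps,xys):
    A=np.zeros((3,3));b=np.zeros(3)
    for p,xy in zip(ps,xys):
        c,d=ray(p,xy);d/=np.linalg.norm(d);M=np.eye(3)-np.outer(d,d);A+=M;b+=M@c
    return np.linalg.solve(A,b)
E
cat > a.py <<'E'
from h import *
np.set_printoptions(precision=4,suppress=True)
s=state();print(s["time"],s["tcp_pos"],s["ee_rot"],s["grip_width"],s["contact_force"],r.nose_length)
Z=dict(channel=.02,punch_frame=.127,dial_axis=.064,dial_pin=.115,stop_face=.028,slat_head=.028,slat_tail=.028,lever_ball=.122,valve=0,jig=0,slat=.02,spare_slat=0)
for n in("top","scene"):
    p=viewer.camera(n);save(p,n+"0.png")
    for l,z in Z.items():
        for d in models.landmark_of(p,l)[:3]:
            print(n,l,round(d["conf"],2),np.round(d["xy"],1),atz(p,d["xy"],z)[:2])
E
python3 a.py
```

```text
pics
0.0 [ 0.1454 -0.6329  0.2216] [-0.5527  0.441  -0.4399  0.5536] 0.09390086176020832 [-0.2163  0.0774  0.3858] 0.017
top channel 0.74 [305.9 192.9] [ 0.5727 -0.0789]
top punch_frame 0.71 [250.8 193.1] [0.5631 0.0751]
top dial_axis 0.92 [184.8 203.4] [0.5393 0.2698]
top dial_pin 0.96 [175.9 210.8] [0.5155 0.2833]
top dial_pin 0.52 [393.7 208.2] [ 0.5217 -0.3172]
top stop_face 0.62 [228.1 197.5] [0.5589 0.15  ]
top stop_face 0.47 [240.5 266.1] [0.3583 0.1126]
top slat_head 0.85 [415.5 212.4] [ 0.5142 -0.398 ]
top slat_head 0.84 [253.5 199.2] [0.5537 0.0752]
top slat_head 0.75 [355.9 306. ] [ 0.2437 -0.2219]
top slat_tail 0.78 [461.  231.9] [ 0.4573 -0.5287]
top slat_tail 0.74 [301.1 196. ] [ 0.5629 -0.0645]
top slat_tail 0.57 [385.2 266.6] [ 0.3569 -0.3078]
top lever_ball 0.51 [393.8 208.4] [ 0.5207 -0.316 ]
top valve 0.86 [380.8 210. ] [ 0.5228 -0.3021]
top valve 0.37 [245.8 198.4] [0.5583 0.1005]
top valve 0.16 [309.2 142.4] [ 0.7269 -0.0899]
top jig 0.67 [243.4 199. ] [0.5565 0.1077]
top jig 0.27 [240.7 263.2] [0.3652 0.1149]
top slat 0.88 [275.4 195.7] [0.5646 0.0112]
top slat 
[... 696 characters left out ...]
cene slat_head 0.7 [289.6 167. ] [ 0.2769 -0.2046]
scene slat_tail 0.8 [173.4 158.4] [ 0.4745 -0.5171]
scene slat_tail 0.72 [258.5 234.5] [ 0.5746 -0.0617]
scene slat_tail 0.62 [245.7 169.4] [ 0.3737 -0.2982]
scene lever_ball 0.75 [205.5 162.3] [ 0.5225 -0.3032]
scene lever_ball 0.48 [254.5 231. ] [ 0.6515 -0.    ]
scene valve 0.94 [208.3 196.2] [ 0.5181 -0.313 ]
scene valve 0.61 [280.3 250.6] [ 0.5615 -0.    ]
scene jig 0.73 [312.7 270.3] [0.5646 0.1054]
scene jig 0.62 [259.5 236.4] [ 0.5547 -0.0774]
scene slat 0.96 [282.4 249.3] [0.5713 0.0152]
scene slat 0.78 [268.7 168.9] [ 0.3171 -0.2549]
scene slat 0.61 [183.9 173.1] [ 0.5015 -0.4368]
scene spare_slat 0.97 [363.5 230.6] [0.3585 0.1174]
```

View pictures.

View pics/top0.png

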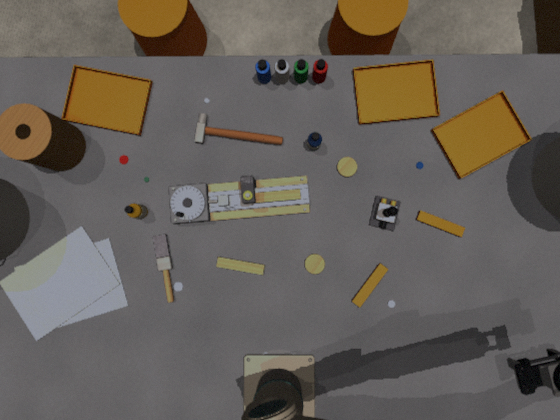

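View pics/scene0.png

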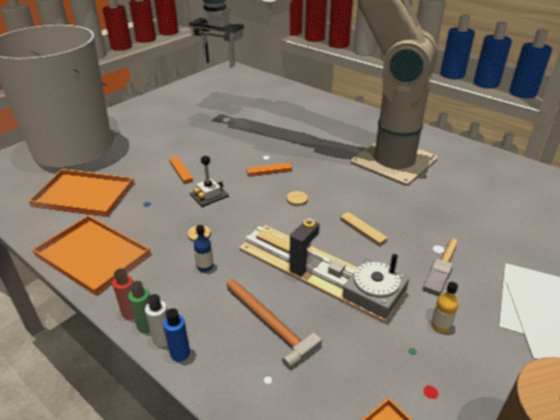

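```bash
cat > fit.py <<'E'
from h import *
from scipy.optimize import least_squares
np.set_printoptions(precision=4,suppress=True)
def J(P,x,y,z): 
    c,s=np.cos(P[2]),np.sin(P[2]);return np.array([P[0]+c*x-s*y,P[1]+s*x+c*y,z])
if __name__=="__main__":
    t=viewer.camera("top");s=viewer.camera("scene")
    obs=[(t,(305.9,192.9),(0,-.19,.02)),(t,(250.8,193.1),(0,-.02,.127)),(t,(184.8,203.4),(0,.16,.064)),
    (s,(251.5,232.3),(0,-.19,.02)),(s,(308.3,226.1),(0,-.02,.127)),(s,(376.3,277.8),(0,.16,.064))]
    f=lambda P:np.concatenate([proj(p,J(P,*X))-xy for p,xy,X in obs])
    S=least_squares(f,[.56,.1,.08],loss="soft_l1");P=S.x;print(P,np.degrees(P[2]),f(P).round(1))
    pin=tri([t,s],[(175.9,210.8),(396.4,254.8)]);ax=J(P,0,.16,.064);d=pin-ax
    print("pin",pin,"ax",ax,np.hypot(*d[:2]),"jig ang",np.degrees(np.arctan2(d[1],d[0])-P[2]))
    print("ball",tri([t,s],[(393.8,208.4),(205.5,162.3)]))
    a=cv2.resize(t["pixels"][165:230,162:322],None,fx=5,fy=5,interpolation=2).copy()
    def mk(im,p,X,x0,y0,k,c): 
        u=(proj(p,X)-(x0,y0)+.5)*k; cv2.circle(im,tuple(int(v) for v in u),3,c,-1)
    for X in [(-.055,.105,.052),(.055,.105,.052),(-.055,.215,.052),(.055,.215,.052),(0,-.19,.02),(0,.16,.064),(-.055,-.19,.0),(.055,-.19,.0)]: mk(a,t,J(P,*X),162,165,5,(255,0,0))
    for k in range(13):
        b=np.radians(-120-15*k); mk(a,t,J(P,.038*np.cos(b),.16+.038*np.sin(b),.115),162,165,5,(0,0,255))
    b=cv2.resize(t["pixels"][185:240,360:415],(265,265),interpolation=2)
    c=cv2.resize(s["pixels"][145:210,175:240],(265,265),interpolation=2)
    d=cv2.resize(s["pixels"][240:310,330:400],(265,265),interpolation=2)
    im=np.zeros((590,800,3),np.uint8);im[:325]=a;im[325:,:265]=b;im[325:,267:532]=c;im[325:,534:799]=d
    cv2.imwrite("pics/c1.png",im[:,:,::-1])
E
python3 fit.py
```

```text
[0.559  0.1042 0.0828] 4.745974044587269 [ 2.1 -0.7 -3.4  0.9  2.2 -2.3  0.3  0.8  0.2 -0.9  0.4 -0.1]
pin [0.5143 0.2833 0.1215] ax [0.5458 0.2637 0.064 ] 0.03712808958571303 jig ang 143.35118790176787
ball [ 0.5183 -0.3143  0.1161]
```

View pics/c1.png

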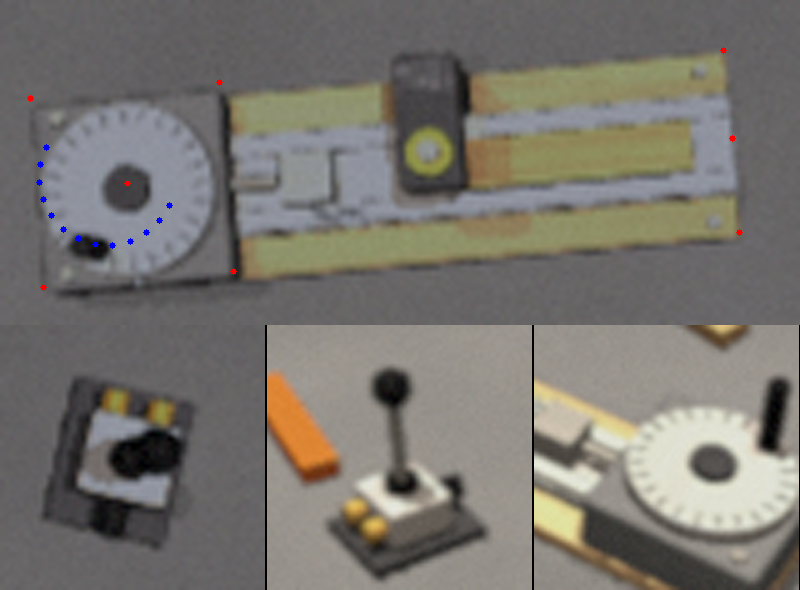

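```bash
cat > go.py <<'E'
from h import *
import sys
np.set_printoptions(precision=1,suppress=True)
def go(pos,ang,base=None):
    """delta (tool mm, rotvec deg) to tool-down pose; ang=world angle (deg) of jaw x axis, mod 180; nearest"""
    s=state();Rc=Rn.from_quat(s["ee_rot"]);out=[]
    d=Rc.inv().apply(np.array(pos)-s["tcp_pos"])*1e3
    x=Rc.as_matrix()[:,0];print("t",round(s["time"],2),"tcp",s["tcp_pos"].round(4) if hasattr(s["tcp_pos"],'round') else s["tcp_pos"],"x-ang",np.degrees(np.arctan2(x[1],x[0])).round(1),"ydown",Rc.as_matrix()[:,1].round(3),"q7",np.round(s["q"][6],2),"F",np.round(s["contact_force"],1),"w",round(s["grip_width"]*1e3,1))
    for a in (ang,ang+180):
        a=np.radians(a);X=np.array([np.cos(a),np.sin(a),0]);Y=np.array([0,0,-1.]);T=np.stack([X,Y,np.cross(X,Y)],1)
        out.append((Rc.inv()*Rn.from_matrix(T)).as_rotvec(degrees=True))
    print("shift",d,"turn",out[0],"or",out[1])
if __name__=="__main__": go([float(v) for v in sys.argv[1:4]],float(sys.argv[4]))
E
python3 go.py .45 -.35 .24 63; python3 go.py .51 .25 .26 63; python3 -c "
from h import *
s=state();print(Rn.from_quat(s['ee_rot']).as_matrix().round(2))"
```

```text
t 1.4 tcp [ 0.1 -0.6  0.2] x-ang -77.1 ydown [ 0. -0. -1.] q7 -0.02 F [0.4 0.6 0.2] w 94.2
shift [-208.1  -17.5  360.2] turn [   0.  -140.1    0. ] or [-0.  39.9  0. ]
t 1.4 tcp [ 0.1 -0.6  0.2] x-ang -77.1 ydown [ 0. -0. -1.] q7 -0.02 F [0.4 0.6 0.2] w 94.2
shift [-779.5  -37.5  553. ] turn [   0.  -140.1    0. ] or [-0.  39.9  0. ]
[[ 0.22  0.    0.97]
 [-0.97 -0.    0.22]
 [ 0.   -1.    0.  ]]
```

```bash
python3 -m jog '[[100,-19,-2,33,0,0,0],[100,-19,-2,33,0,0,0],[100,-19,-2,33,0,0,0],[100,-19,-2,33,0,0,0],[100,-19,-2,33,0,0,0],[100,-19,-2,33,0,0,0],[100,-19,-2,33,0,0,0],[100,-19,-2,33,0,0,0],[100,-19,-2,33,0,0,0],[100,-19,-2,33,0,0,0]]'; python3 go.py .51 .25 .26 63
```

```text
time: 2.23
tcp_pos: [0.4259, -0.3731, 0.2429]
ee_rot: [0.553, -0.44, 0.441, -0.553]
contact_force: [1.0, -1.1, 0.1]
grip_width: 0.0939
t 2.23 tcp [ 0.4 -0.4  0.2] x-ang -77.1 ydown [ 0. -0. -1.] q7 -0.66 F [ 1.  -1.1  0.1] w 93.9
shift [-588.5  -17.3  221.4] turn [   0.  -140.1    0. ] or [-0.  39.9  0. ]
```

```bash
python3 -m jog '[[100,-37,-1,14,0,0,0],[100,-37,-1,14,0,0,0],[100,-37,-1,14,0,0,0],[100,-37,-1,14,0,0,0],[100,-37,-1,14,0,0,0],[100,-37,-1,14,0,0,0],[100,-37,-1,14,0,0,0],[100,-37,-1,14,0,0,0],[100,-37,-1,14,0,0,0],[100,-37,-1,14,0,0,0],[100,-37,-1,14,0,0,0],[100,-37,-1,14,0,0,0]]'; python3 -m jog '[[100,-37,-1,14,0,0,0],[100,-37,-1,14,0,0,0],[100,-37,-1,14,0,0,0],[100,-37,-1,14,0,0,0],[100,0,0,0,0,-7,0],[100,0,0,0,0,-7,0],[100,0,0,0,0,-7,0],[100,0,0,0,0,-7,0],[100,0,0,0,0,-7,0],[100,0,0,0,0,-7,0],[100,0,0,0,0,-7,0],[100,0,0,0,0,-7,0]]'; python3 -m jog '[[100,0,0,0,0,-7,0],[100,0,0,0,0,-7,0],[100,0,0,0,0,-7,0],[100,0,0,0,0,-7,0],[100,0,0,0,0,-7,0],[100,0,0,0,0,-7,0],[100,0,0,0,0,-7,0],[100,0,0,0,0,-7,0],[100,0,0,0,0,-7,0],[100,0,0,0,0,-7,0],[100,0,0,0,0,-7,0],[100,0,0,0,0,-7,0]]';python3 go.py .51 .25 .26 63
cat > w.py <<'E'
from h import *
import sys
np.set_printoptions(precision=4,suppress=True)
p=viewer.camera("wrist")
im=p["pixels"].copy()
for a in sys.argv[2:]:
    l,z=a.split("=")
    for d in models.landmark_of(p,l)[:2]: print(l,round(d["conf"],2),np.round(d["xy"],1),atz(p,d["xy"],float(z))); cv2.circle(im,tuple(int(v) for v in d["xy"]),3,(255,0,0),-1)
cv2.imwrite("pics/"+sys.argv[1],im[:,:,::-1])
E
python3 w.py w1.png dial_pin=.115 dial_axis=.064 stop_face=.028
```

```text
time: 3.23
tcp_pos: [0.489, 0.0979, 0.2549]
ee_rot: [-0.553, 0.44, -0.441, 0.553]
contact_force: [0.6, -0.1, 0.4]
grip_width: 0.0939
time: 4.23
tcp_pos: [0.5105, 0.2526, 0.2586]
ee_rot: [-0.696, 0.127, -0.127, 0.696]
contact_force: [0.4, 0.2, 0.6]
grip_width: 0.0939
time: 5.23
tcp_pos: [0.5106, 0.2525, 0.2586]
ee_rot: [0.602, 0.371, -0.371, -0.602]
contact_force: [0.7, 0.0, -0.3]
grip_width: 0.094
t 5.23 tcp [0.5 0.3 0.3] x-ang 63.3 ydown [ 0. -0. -1.] q7 0.19 F [ 0.7  0.  -0.3] w 94.0
shift [-2.4 -1.4 -0.6] turn [ 0.   0.3 -0. ] or [  -0.  -179.7   -0. ]
dial_pin 0.93 [293.9 190.1] [0.5092 0.2775 0.115 ]
dial_axis 0.82 [290.5 212.8] [0.5435 0.2604 0.064 ]
stop_face 0.73 [214.7 252.5] [0.5581 0.1423 0.028 ]
stop_face 0.63 [390.3 134.1] [0.5189 0.4089 0.028 ]
```

View pics/w1.png

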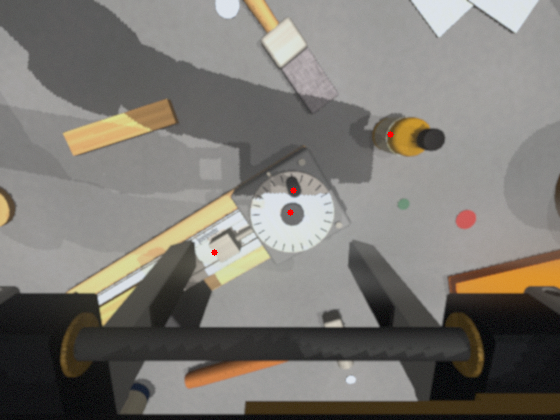

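```bash
python3 go.py .509 .2775 .15 63.5
```

```text
t 5.43 tcp [0.5 0.3 0.3] x-ang 62.7 ydown [-0.  0. -1.] q7 0.18 F [-0.6  0.7 -0. ] w 94.2
shift [ 21.5 108.4  12.9] turn [-0.  -0.8  0. ] or [ -0.  179.2  -0. ]
```

```bash
python3 -m jog '[[100,7,36,4.3,0,0,0],[100,7,36,4.3,0,0,0],[100,7.5,36,4.3,0,0,0],[45,0,0,0,0,0,0],[45,0,0,0,0,0,0],[45,0,0,0,0,0,0],[45,0,0,0,0,0,0]]'; python3 go.py .509 .2775 .1 63.5; python3 w.py w2.png dial_pin=.115 dial_axis=.064
```

```text
time: 6.02
tcp_pos: [0.5102, 0.2782, 0.1529]
ee_rot: [0.604, 0.37, -0.367, -0.603]
contact_force: [0.6, 0.5, -0.3]
grip_width: 0.0709
t 6.02 tcp [0.5 0.3 0.2] x-ang 62.9 ydown [ 0.  0. -1.] q7 0.05 F [ 0.6  0.5 -0.3] w 70.9
shift [-1.3 52.9  0.8] turn [ 0.1 -0.6  0.2] or [ -0.3 179.4   0.2]
dial_pin 0.63 [274.1 241.4] [0.5112 0.2794 0.115 ]
dial_axis 0.59 [272.1 263.4] [0.5468 0.2598 0.064 ]
```

View pics/w2.png

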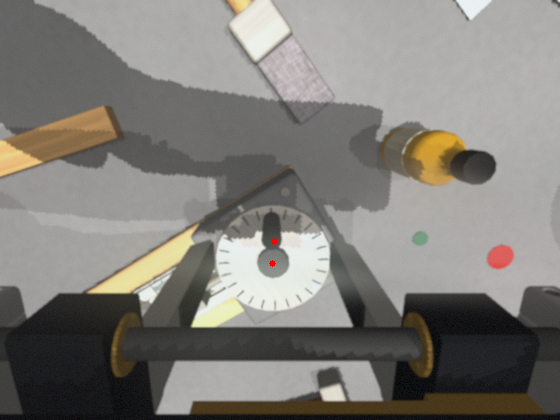

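```bash
python3 -m jog '[[45,0,27,0,0,0,0],[45,1,26,0,0,0,0],[45,0,0,0,0,0,0]]'; python3 -m jog '[[0,0,0,0,0,0,0],[0,0,0,0,0,0,0],[0,0,0,0,0,0,0],[0,0,0,0,0,0,0],[0,0,0,0,0,0,0],[0,0,0,0,0,0,0],[0,0,0,0,0,0,0],[0,0,0,0,0,0,0]]'; python3 go.py .511 .279 .1 63.5
```

```text
time: 6.42
tcp_pos: [0.5077, 0.2764, 0.0947]
ee_rot: [0.604, 0.367, -0.371, -0.603]
contact_force: [0.0, -0.3, -1.1]
grip_width: 0.0431
time: 7.08
tcp_pos: [0.5097, 0.2787, 0.0986]
ee_rot: [0.603, 0.37, -0.369, -0.603]
contact_force: [-0.3, -1.1, 5.9]
grip_width: 0.0131
t 7.08 tcp [0.5 0.3 0.1] x-ang 62.9 ydown [ 0.  0. -1.] q7 -0.01 F [-0.3 -1.1  5.9] w 13.1
shift [ 0.9 -1.4 -1.1] turn [ 0.1 -0.6  0. ] or [ -0.1 179.4   0.1]
```

```bash
python3 -m jog '[[0,-3.3,0,-0.15,0,-5,0],[0,-3.3,0,-0.15,0,-5,0],[0,-3.3,0,-0.15,0,-5,0],[0,-3.3,0,-0.15,0,-5,0],[0,-3.3,0,-0.15,0,-5,0],[0,-3.3,0,-0.15,0,-5,0],[0,0,0,0,0,0,0]]'; cat > ang.py <<'E'
from h import *
s=state();d=np.array(s["tcp_pos"])[:2]-[.545,.261]
a=np.degrees(np.arctan2(d[1],d[0]))-4.75
Rm=Rn.from_quat(s["ee_rot"]).as_matrix();f=np.array(s["contact_force"])
print("r",np.hypot(*d).round(4),"clicks",((-120-a)%360/15).round(2),"tool ang click",((-120-(np.degrees(np.arctan2(Rm[1,2],Rm[0,2]))-4.75))%360/15).round(2),"Ftool",(Rm.T@f).round(1),"z",s["tcp_pos"][2].round(4),"w",round(s["grip_width"]*1e3,1))
E
python3 ang.py
```

```text
time: 7.67
tcp_pos: [0.506, 0.2588, 0.0986]
ee_rot: [0.487, 0.514, -0.513, -0.486]
contact_force: [-0.4, -2.3, 7.4]
grip_width: 0.0132
r 0.039 clicks 4.1 tool ang click 4.11 Ftool [-2.3 -7.4  0.5] z 0.0986 w 13.2
```

```bash
python3 -m jog '[[0,-3.3,0,-0.15,0,-5,0],[0,-3.3,0,-0.15,0,-5,0],[0,-3.3,0,-0.15,0,-5,0],[0,-3.3,0,-0.15,0,-5,0],[0,-3.3,0,-0.15,0,-5,0],[0,-3.3,0,-0.15,0,-5,0],[0,-3.3,0,-0.15,0,-5,0],[0,-3.3,0,-0.15,0,-5,0],[0,-3.3,0,-0.15,0,-5,0],[0,0,0,0,0,0,0]]';python3 ang.py; python3 -m jog '[[0,-2,0,-0.06,0,-3,0],[0,-2,0,-0.06,0,-3,0],[0,0,0,0,0,0,0]]';python3 ang.py
```

```text
time: 8.5
tcp_pos: [0.5195, 0.2324, 0.0986]
ee_rot: [0.254, 0.66, -0.66, -0.252]
contact_force: [0.6, -2.3, 7.5]
grip_width: 0.0135
r 0.0383 clicks 1.1 tool ang click 1.12 Ftool [-2.  -7.5  1.3] z 0.0986 w 13.5
time: 8.75
tcp_pos: [0.5216, 0.2307, 0.0986]
ee_rot: [0.219, 0.673, -0.672, -0.218]
contact_force: [-0.7, -0.5, 7.5]
grip_width: 0.0133
r 0.0383 clicks 0.83 tool ang click 0.72 Ftool [ 0.2 -7.5  0.8] z 0.0986 w 13.3
```

```bash
python3 -m jog '[[0,-2,0,-0.06,0,-3,0],[0,-2,0,-0.06,0,-3,0],[0,0,0,0,0,0,0]]';python3 ang.py; python3 -m jog '[[0,-1.33,0,-0.03,0,-2,0],[0,0,0,0,0,0,0]]';python3 ang.py
```

```text
time: 9.0
tcp_pos: [0.526, 0.2281, 0.0986]
ee_rot: [0.184, 0.683, -0.683, -0.182]
contact_force: [1.8, -2.0, 6.1]
grip_width: 0.0137
r 0.038 clicks 0.32 tool ang click 0.32 Ftool [-2.6 -6.1  0.8] z 0.0986 w 13.7
time: 9.17
tcp_pos: [0.5271, 0.2276, 0.0987]
ee_rot: [0.172, 0.686, -0.686, -0.17]
contact_force: [1.7, -2.4, 5.5]
grip_width: 0.0134
r 0.0379 clicks 0.2 tool ang click 0.19 Ftool [-2.6 -5.5  1.3] z 0.0987 w 13.4
```

```bash
python3 -m jog '[[0,-1.33,0,-0.03,0,-2,0],[0,0,0,0,0,0,0]]';python3 ang.py; python3 -m jog '[[0,-1,0,0,0,-1.5,0],[0,0,0,0,0,0,0]]';python3 ang.py;  python3 -m jog '[[0,-1,0,0,0,-1,0],[0,0,0,0,0,0,0]]';python3 ang.py
```

```text
time: 9.33
tcp_pos: [0.5279, 0.2272, 0.0986]
ee_rot: [0.16, 0.689, -0.689, -0.158]
contact_force: [0.7, -1.7, 7.2]
grip_width: 0.0133
r 0.0379 clicks 0.11 tool ang click 0.05 Ftool [-1.4 -7.2  1.2] z 0.0986 w 13.3
time: 9.5
tcp_pos: [0.5284, 0.2269, 0.0986]
ee_rot: [0.151, 0.691, -0.691, -0.15]
contact_force: [0.1, -1.4, 6.6]
grip_width: 0.0134
r 0.0379 clicks 0.05 tool ang click 23.95 Ftool [-0.7 -6.6  1.2] z 0.0986 w 13.4
time: 9.67
tcp_pos: [0.5289, 0.2267, 0.0986]
ee_rot: [0.145, 0.692, -0.692, -0.144]
contact_force: [-0.4, -1.2, 7.2]
grip_width: 0.0135
r 0.0379 clicks 23.99 tool ang click 23.89 Ftool [-0.2 -7.2  1.3] z 0.0986 w 13.5
```

```bash
python3 -m jog '[[0,-1.5,0,0,0,-2,0],[0,0,0,0,0,0,0]]';python3 ang.py; python3 -m jog '[[0,-2,0,0,0,0,0],[0,0,0,0,0,0,0]]';python3 ang.py;  python3 -m jog '[[0,-2,0,0,0,0,0],[0,0,0,0,0,0,0]]';python3 ang.py
```

```text
time: 9.83
tcp_pos: [0.5295, 0.2264, 0.0986]
ee_rot: [0.132, 0.695, -0.694, -0.132]
contact_force: [-2.0, -0.7, 6.8]
grip_width: 0.0133
r 0.0379 clicks 23.93 tool ang click 23.75 Ftool [ 1.6 -6.8  1.4] z 0.0986 w 13.3
time: 10.0
tcp_pos: [0.5295, 0.2263, 0.0986]
ee_rot: [0.131, 0.695, -0.694, -0.133]
contact_force: [-6.0, 1.4, 9.0]
grip_width: 0.013
r 0.038 clicks 23.92 tool ang click 23.75 Ftool [ 6.1 -9.   0.9] z 0.0986 w 13.0
time: 10.17
tcp_pos: [0.5297, 0.2265, 0.0986]
ee_rot: [0.13, 0.695, -0.694, -0.134]
contact_force: [-9.0, 0.6, 9.1]
grip_width: 0.0136
r 0.0378 clicks 23.91 tool ang click 23.75 Ftool [ 8.7 -9.1  2.8] z 0.0986 w 13.6
```

```bash
python3 -m jog '[[0,2.5,0,0,0,2,0],[0,2.5,0,0,0,2,0],[0,0,0,0,0,0,0]]';python3 ang.py; python3 -m jog '[[0,3.3,0,-0.15,0,5,0],[0,3.3,0,-0.15,0,5,0],[0,3.3,0,-0.15,0,5,0],[0,3.3,0,-0.15,0,5,0],[0,3.3,0,-0.15,0,5,0],[0,3.3,0,-0.15,0,5,0],[0,0,0,0,0,0,0]]';python3 ang.py
```

```text
time: 10.42
tcp_pos: [0.5281, 0.2271, 0.0986]
ee_rot: [0.157, 0.69, -0.689, -0.156]
contact_force: [-2.8, -1.2, 6.7]
grip_width: 0.0137
r 0.0378 clicks 0.08 tool ang click 0.02 Ftool [ 2.  -6.7  2.3] z 0.0986 w 13.7
time: 11.0
tcp_pos: [0.5138, 0.2398, 0.0986]
ee_rot: [0.331, 0.625, -0.625, -0.33]
contact_force: [-3.4, -1.7, 8.2]
grip_width: 0.0137
r 0.0378 clicks 2.04 tool ang click 2.03 Ftool [ 0.5 -8.2  3.8] z 0.0986 w 13.7
```

Now three more clicks (45°).

```bash
python3 -m jog '[[0,3.3,0,-0.15,0,5,0],[0,3.3,0,-0.15,0,5,0],[0,3.3,0,-0.15,0,5,0],[0,3.3,0,-0.15,0,5,0],[0,3.3,0,-0.15,0,5,0],[0,3.3,0,-0.15,0,5,0],[0,3.3,0,-0.15,0,5,0],[0,3.3,0,-0.15,0,5,0],[0,3.3,0,-0.15,0,5,0],[0,0,0,0,0,0,0],[0,0,0,0,0,0,0]]';python3 ang.py
```

```text
time: 11.92
tcp_pos: [0.5074, 0.2676, 0.0986]
ee_rot: [0.544, 0.452, -0.452, -0.543]
contact_force: [-3.7, -0.9, 10.7]
grip_width: 0.0136
r 0.0382 clicks 4.98 tool ang click 5.02 Ftool [ -1.6 -10.7   3.4] z 0.0986 w 13.6
```

```bash
python3 -m jog '[[45,0,0,0,0,0,0],[45,0,0,0,0,0,0],[45,0,0,0,0,0,0],[45,0,0,0,0,0,0],[45,0,-30,0,0,0,0],[45,0,-40,0,0,0,0],[45,0,-40,0,0,0,0],[0,0,-40,-20,0,0,0],[0,0,0,-20,0,0,0],[0,0,0,-20,0,0,0]]'; cat > chk.py <<'E'
from fit import *
import sys
t=viewer.camera("top");s=viewer.camera("scene");w=viewer.camera("wrist")
P=[.559,.1042,.0828];ax=np.array([.545,.261])
for n,p in(("top",t),("scene",s),("wrist",w)):
    L={l:models.landmark_of(p,l)[:1] for l in("dial_pin","slat_head","slat_tail","stop_face")}
    for l,z in(("dial_pin",.115),("slat_head",.028),("slat_tail",.028),("stop_face",.028)):
        if L[l]:
            X=atz(p,L[l][0]["xy"],z)[:2];d=X-ax
            c,q=np.cos(.0828),np.sin(.0828);e=X-np.array(P[:2])
            print(n,l,round(L[l][0]["conf"],2),X,"jigxy",np.array([c*e[0]+q*e[1],-q*e[0]+c*e[1]]),"click" if l=="dial_pin" else "",(-120-np.degrees(np.arctan2(d[1],d[0]))+4.75)%360/15 if l=="dial_pin" else "")
k=4
a=cv2.resize(t["pixels"][165:230,162:322],None,fx=k,fy=k,interpolation=2)
b=cv2.resize(s["pixels"][220:310,240:405],None,fx=k,fy=k,interpolation=2)[:335]
im=np.zeros((596,660,3),np.uint8);im[:260,:640]=a;im[260:595,:660]=b
cv2.imwrite("pics/"+sys.argv[1],im[:,:,::-1]);save(w,"w_"+sys.argv[1])
E
python3 chk.py c2.png
```

```text
time: 12.75
tcp_pos: [0.5675, 0.2574, 0.2478]
ee_rot: [0.544, 0.454, -0.45, -0.543]
contact_force: [0.4, -0.7, -0.3]
grip_width: 0.0252
top dial_pin 0.71 [0.5437 0.2503] jigxy [-0.0032  0.1469] click 22.787690129141325
top slat_head 0.93 [ 0.5101 -0.3993] jigxy [-0.0904 -0.4978]  
top slat_tail 0.97 [ 0.4616 -0.5256] jigxy [-0.1491 -0.6196]  
top stop_face 0.43 [0.5571 0.1553] jigxy [0.0024 0.0511]  
scene dial_pin 0.67 [0.505  0.2695] jigxy [-0.0401  0.1692] click 5.114654075890784
scene slat_head 0.75 [ 0.5291 -0.3861] jigxy [-0.0703 -0.4862]  
scene slat_tail 0.72 [ 0.4721 -0.518 ] jigxy [-0.138  -0.6129]  
scene stop_face 0.76 [0.5496 0.1481] jigxy [-0.0058  0.0445]  
wrist dial_pin 0.93 [0.5055 0.2708] jigxy [-0.0396  0.1704] click 5.24282948404948
wrist slat_head 0.61 [0.5604 0.0799] jigxy [-0.0007 -0.0243]  
wrist slat_tail 0.76 [ 0.5703 -0.0654] jigxy [-0.0028 -0.17  ]  
wrist stop_face 0.81 [0.5584 0.1463] jigxy [0.0028 0.042 ]
```

View pics/w_c2.png

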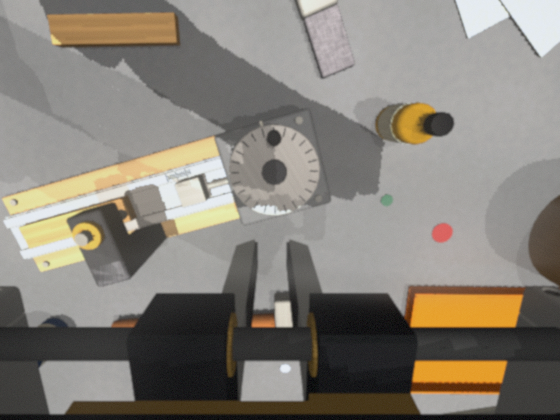

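```bash
python3 go.py .577 -.112 .2 4.75; python3 -c "
from h import *
p=viewer.camera('wrist');s=state();c=-np.array(p['R']).T@np.array(p['t']);print((Rn.from_quat(s['ee_rot']).as_matrix().T@(c-s['tcp_pos'])).round(3))"
```

```text
t 13.5 tcp [0.6 0.3 0.2] x-ang 79.4 ydown [ 0. -0. -1.] q7 0.46 F [ 0.  -0.2 -0.4] w 0.8
shift [-360.4   44.8  -78.9] turn [ 0.  74.7 -0. ] or [  -0.  -105.3   -0. ]
[-0.    -0.163  0.078]
```

```bash
python3 -m jog '[[0,-36,2,-8,0,0,0],[0,-36,2,-8,0,0,0],[0,-36,2,-8,0,0,0],[0,-36,2,-8,0,0,0],[0,-36,2,-8,0,0,0],[0,-36,5,-8,0,0,0],[0,-36,5,-8,0,0,0],[0,-36,5,-8,0,0,0],[0,-36,5,-8,0,0,0],[0,-36,5,-8,0,0,0]]'; python3 -m jog '[[0,0,0,0,0,6.8,0],[0,0,0,0,0,6.8,0],[0,0,0,0,0,6.8,0],[0,0,0,0,0,6.8,0],[0,0,0,0,0,6.8,0],[0,0,0,0,0,6.8,0],[0,0,0,0,0,6.8,0],[0,0,0,0,0,6.8,0],[0,0,0,0,0,6.8,0],[0,0,0,0,0,6.8,0],[0,0,0,0,0,6.8,0]]';python3 go.py .577 -.112 .1 4.75;python3 w.py w3.png slat_tail=.028 slat_head=.028 channel=.02 stop_face=.028
```

```text
time: 14.38
tcp_pos: [0.5781, -0.1138, 0.2097]
ee_rot: [0.544, 0.452, -0.452, -0.544]
contact_force: [0.6, 0.3, -0.1]
grip_width: 0.0002
time: 15.3
tcp_pos: [0.5782, -0.1118, 0.2098]
ee_rot: [-0.707, -0.027, 0.026, 0.707]
contact_force: [0.5, -0.0, -0.3]
grip_width: 0.0002
t 15.3 tcp [ 0.6 -0.1  0.2] x-ang 4.3 ydown [ 0.  0. -1.] q7 -0.08 F [ 0.5 -0.  -0.3] w 0.2
shift [ -1.3 109.8  -0.2] turn [-0.  -0.4  0. ] or [ -0.  179.6  -0. ]
slat_tail 0.97 [268.6 149.6] [ 0.5713 -0.0636  0.028 ]
slat_head 0.68 [270.1   0. ] [0.5625 0.0771 0.028 ]
channel 0.59 [267.5 167.8] [ 0.5715 -0.0844  0.02  ]
channel 0.53 [ 98.2 168.6] [ 0.3826 -0.0995  0.02  ]
```

View pics/w3.png

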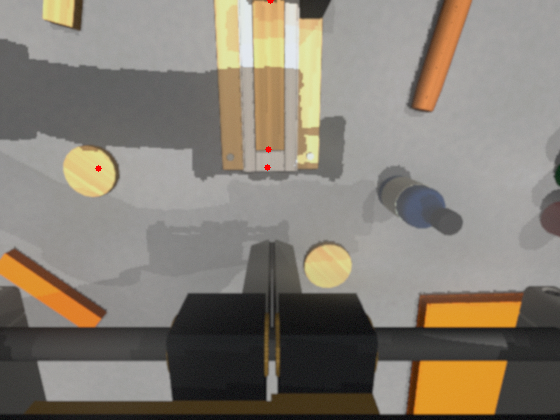

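```bash
python3 -m jog '[[0,-2,40,0,0,0,0],[0,-1.5,40,0,0,0,0],[0,0,40,0,0,0,0],[0,0,30,0,0,0,0],[0,0,11,0,0,0,0],[0,0,0,0,0,0,0]]';python3 go.py .5735 -.09 .047 4.5;python3 -c "
from h import *
p=viewer.camera('wrist')
for l in ('paint_a','slat_tail'):
  for d in models.landmark_of(p,l)[:2]: print(l,d['conf'],atz(p,d['xy'],0 if l=='paint_a' else .028).round(4))"
```

```text
time: 16.05
tcp_pos: [0.5727, -0.1118, 0.0462]
ee_rot: [-0.706, -0.027, 0.031, 0.707]
contact_force: [0.1, 0.3, 0.1]
grip_width: 0.0004
t 16.05 tcp [ 0.6 -0.1  0. ] x-ang 4.7 ydown [-0.  0. -1.] q7 -0.19 F [0.1 0.3 0.1] w 0.4
shift [ 2.6 -0.8 21.7] turn [-0.1  0.2 -0.3] or [  -0.5 -179.8    0.1]
paint_a 0.72 [ 0.7265 -0.1052  0.    ]
slat_tail 0.62 [ 0.5713 -0.0639  0.028 ]
```

```bash
python3 -m jog '[[0,1,0,13,0,0,0],[0,0,0,13,0,0,0],[0,0,0,5,0,0,0],[0,0,0,5,0,0,0],[0,0,0,5,0,0,0],[0,0,0,5,0,0,0],[0,0,0,5,0,0,0],[0,0,0,5,0,0,0],[0,0,0,5,0,0,0],[0,0,0,5,0,0,0]]';python3 w.py w4.png slat_tail=.028 slat_head=.028 stop_face=.028; python3 go.py .5735 -.09 .047 4.5
```

```text
time: 17.03
tcp_pos: [0.5703, -0.046, 0.0487]
ee_rot: [0.707, 0.029, -0.029, -0.707]
contact_force: [-0.2, 0.4, 1.1]
grip_width: 0.0002
slat_tail 0.94 [271.4 235.6] [ 0.5693 -0.0359  0.028 ]
t 17.23 tcp [ 0.6 -0.   0. ] x-ang 4.7 ydown [-0. -0. -1.] q7 -0.3 F [ 0.4  0.2 -1.1] w 0.4
shift [ -0.4   1.7 -44. ] turn [-0.   0.2 -0. ] or [  -0.  -179.8    0. ]
```

View pics/w4.png

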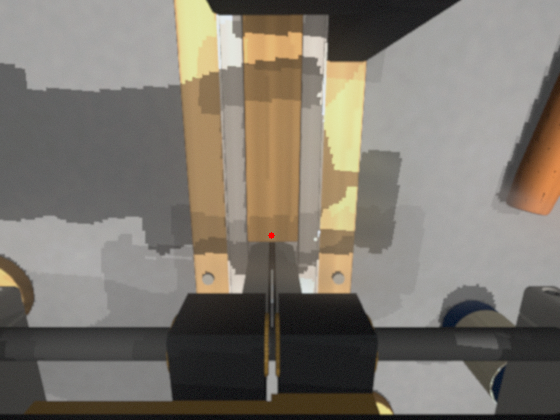

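```bash
python3 -m jog '[[0,0,0,5,0,0,0],[0,0,0,5,0,0,0],[0,0,0,5,0,0,0],[0,0,0,5,0,0,0],[0,0,0,5,0,0,0],[0,0,0,5,0,0,0],[0,0,0,3,0,0,0],[0,0,0,0,0,0,0]]'; python3 -m jog '[[0,0,0,2,0,0,0],[0,0,0,2,0,0,0]]' |grep -E 'tcp|force'; python3 -m jog '[[0,0,0,2,0,0,0],[0,0,0,1,0,0,0]]' |grep -E 'tcp|force'
```

```text
time: 17.9
tcp_pos: [0.5677, -0.0121, 0.0488]
ee_rot: [-0.706, -0.029, 0.029, 0.707]
contact_force: [-0.2, 0.2, 0.9]
grip_width: 0.0005
tcp_pos: [0.5674, -0.0097, 0.0488]
contact_force: [0.4, -0.3, -0.7]
tcp_pos: [0.5671, -0.0062, 0.0488]
contact_force: [0.0, 0.2, -0.1]
```

```bash
for i in 1; do python3 -m jog '[[0,0,0,2,0,0,0],[0,0,0,1,0,0,0]]' |grep -E 'tcp|force'; done; python3 -m jog '[[0,0,0,1.5,0,0,0],[0,0,0,1,0,0,0]]' |grep -E 'tcp|force';python3 chk.py c3.png | grep -E "wrist|scene|stop"
```

```text
tcp_pos: [0.5669, -0.0041, 0.0488]
contact_force: [0.3, -2.4, -0.3]
tcp_pos: [0.5669, -0.0039, 0.0488]
contact_force: [0.9, -7.4, 1.0]
top stop_face 0.6 [0.5465 0.152 ] jigxy [-0.0085  0.0487]  
scene dial_pin 0.67 [0.5025 0.2695] jigxy [-0.0426  0.1694] click 5.069138323121987
scene slat_head 0.85 [ 0.5236 -0.3894] jigxy [-0.0761 -0.489 ]  
scene slat_tail 0.68 [0.5763 0.0133] jigxy [ 0.0098 -0.092 ]  
scene stop_face 0.48 [0.5536 0.1443] jigxy [-0.002   0.0404]  
wrist slat_tail 0.86 [0.5666 0.0041] jigxy [-0.0007 -0.1004]
```

```bash
python3 -m jog '[[0,0,0,-3,0,0,0],[0,0,0,-5,0,0,0],[0,0,0,-10,0,0,0],[0,0,0,-20,0,0,0],[0,0,-20,-30,0,0,0],[0,0,-40,-10,0,0,0],[0,0,-40,0,0,0,0],[0,0,-30,0,0,0,0],[0,0,0,0,0,0,0]]'|grep -E 'tcp|force'; python3 chk.py c4.png;python3 -c "
from h import *
p=viewer.camera('top');q=viewer.camera('scene')
for l,z in (('lever_ball',.122),('valve',0)):
  a,b=[models.landmark_of(x,l)[:1] for x in (p,q)]
  for x,d in((p,a),(q,b)):
    if d: print(l,d[0]['conf'],atz(x,d[0]['xy'],z).round(4))
m=models.trace(p,'valve')[0]['region'];print(cv2.minAreaRect(np.argwhere(m)[:,::-1].astype(np.float32)))"; python3 go.py .518 -.36 .16 0
```

```text
tcp_pos: [0.577, -0.0792, 0.1849]
contact_force: [0.9, -0.1, -0.2]
top dial_pin 0.88 [0.5005 0.2729] jigxy [-0.0444  0.173 ] click 5.3141895991063315
top slat_head 0.63 [ 0.5162 -0.4047] jigxy [-0.0847 -0.5036]  
top slat_tail 0.72 [0.5607 0.0047] jigxy [-0.0066 -0.0993]  
top stop_face 0.43 [0.555  0.1403] jigxy [-0.001   0.0363]  
scene dial_pin 0.9 [0.505 0.269] jigxy [-0.0402  0.1687] click 5.069365859211538
scene slat_head 0.76 [0.5549 0.1345] jigxy [-0.0016  0.0305]  
scene slat_tail 0.89 [ 0.467  -0.5232] jigxy [-0.1436 -0.6176]  
scene stop_face 0.52 [0.547  0.1448] jigxy [-0.0086  0.0414]  
wrist slat_tail 0.76 [ 0.3723 -0.2969] jigxy [-0.2192 -0.3843]  
lever_ball 0.45 [ 0.5139 -0.3105  0.122 ]
lever_ball 0.69 [ 0.5275 -0.3018  0.122 ]
valve 0.57 [ 0.5139 -0.3106  0.    ]
valve 0.83 [ 0.5142 -0.3138  0.    ]
((383.88238525390625, 212.97061157226562), (25.951311111450195, 30.55948829650879), 14.03624439239502)
t 21.17 tcp [ 0.6 -0.1  0.2] x-ang 4.6 ydown [ 0. -0. -1.] q7 -0.15 F [-0.  -0.1 -0.3] w 0.7
shift [ -77.6   18.8 -276. ] turn [0.  4.6 0. ] or [   0.  -175.4   -0. ]
```

View pics/c4.png

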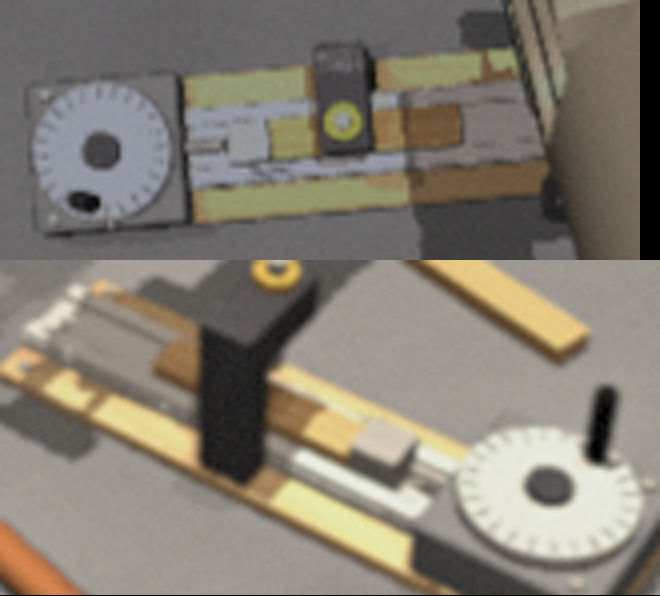

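```bash
python3 go.py .502 -.37 .2 -14
```

```text
t 21.17 tcp [ 0.6 -0.1  0.2] x-ang 4.6 ydown [ 0. -0. -1.] q7 -0.15 F [-0.  -0.1 -0.3] w 0.7
shift [ -94.3  -21.2 -284.6] turn [ 0.  18.6  0. ] or [   0.  -161.4   -0. ]
```

```bash
python3 -m jog '[[0,-12,-8,-36,0,0,0],[0,-12,-8,-36,0,0,0],[0,-12,-5,-36,0,0,0],[0,-12,0,-36,0,0,0],[0,-12,0,-36,0,0,0],[0,-12,0,-36,0,0,0],[0,-12,0,-36,0,0,0],[0,-10,0,-33,0,0,0],[0,0,0,0,0,6.2,0],[0,0,0,0,0,6.2,0],[0,0,0,0,0,6.2,0],[0,0,0,0,0,0,0]]'|grep -E 'tcp|force';python3 go.py .502 -.37 .115 -14; python3 w.py w5.png lever_ball=.122 valve=0
```

```text
tcp_pos: [0.5023, -0.3705, 0.1998]
contact_force: [-0.4, 0.6, -0.2]
t 22.17 tcp [ 0.5 -0.4  0.2] x-ang -14.1 ydown [-0. -0. -1.] q7 0.1 F [-0.4  0.6 -0.2] w 0.4
shift [-0.4 84.8  0.5] turn [ 0.  -0.1  0. ] or [ -0.  179.9   0. ]
lever_ball 0.7 [273.1 145.3] [ 0.5182 -0.312   0.122 ]
valve 0.68 [268.7 137.1] [ 0.5139 -0.3109  0.    ]
```

View pics/w5.png

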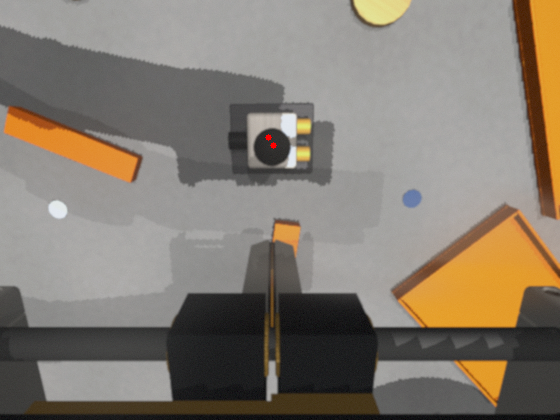

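```bash
python3 -m jog '[[0,0,35,0,0,0,0],[0,0,35,0,0,0,0],[0,0,15,0,0,0,0],[0,0,0,15,0,0,0],[0,0,0,10,0,0,0],[0,0,0,5,0,0,0],[0,0,0,5,0,0,0],[0,0,0,5,0,0,0],[0,0,0,5,0,0,0],[0,0,0,5,0,0,0]]'|grep -E 'tcp|force'; python3 -m jog '[[0,0,0,5,0,0,0],[0,0,0,5,0,0,0],[0,0,0,0,0,0,0]]'|grep -E 'tcp|force'; python3 -m jog '[[0,0,0,4,0,0,0],[0,0,0,4,0,0,0],[0,0,0,0,0,0,0]]'|grep -E 'tcp|force'
```

```text
tcp_pos: [0.5149, -0.3224, 0.1158]
contact_force: [-1.3, -1.4, 0.4]
tcp_pos: [0.5174, -0.3115, 0.1149]
contact_force: [1.3, -2.4, 1.1]
tcp_pos: [0.5184, -0.3041, 0.1144]
contact_force: [0.6, -3.5, -2.1]
```

```bash
python3 -m jog '[[0,0,0,2,0,0,0],[0,0,0,2,0,0,0],[0,0,0,0,0,0,0]]'|grep -E 'tcp|force'; python3 -m jog '[[0,0,0,1.5,0,0,0],[0,0,0,1.5,0,0,0],[0,0,0,0,0,0,0]]'|grep -E 'time|tcp|force'
```

```text
tcp_pos: [0.5189, -0.3008, 0.1143]
contact_force: [-1.4, -5.5, -3.8]
time: 24.15
tcp_pos: [0.5194, -0.2983, 0.1143]
contact_force: [-1.3, -5.9, -3.8]
```

```bash
python3 -m jog '[[0,0,0,1.5,0,0,0],[0,0,0,1.5,0,0,0],[0,0,0,0,0,0,0]]'|grep -E 'time|tcp|force'; python3 -c "
from h import *
q=viewer.camera('scene');t=viewer.camera('top')
for p in (q,t):
  for d in models.landmark_of(p,'lever_ball')[:2]: print(d['conf'],d['xy'],atz(p,d['xy'],.112).round(4))
a=cv2.resize(q['pixels'][130:220,150:250],(500,450),interpolation=2)
cv2.imwrite('pics/c5.png',a[:,:,::-1])"
```

```text
time: 24.4
tcp_pos: [0.5196, -0.2977, 0.1143]
contact_force: [-0.5, -9.4, -5.5]
0.69 [210.2, 171.2] [ 0.535  -0.2723  0.112 ]
0.65 [179.6, 212.9] [0.5098 0.2737 0.112 ]
0.61 [381.6, 208.5] [ 0.5211 -0.2846  0.112 ]
```

View pics/c5.png

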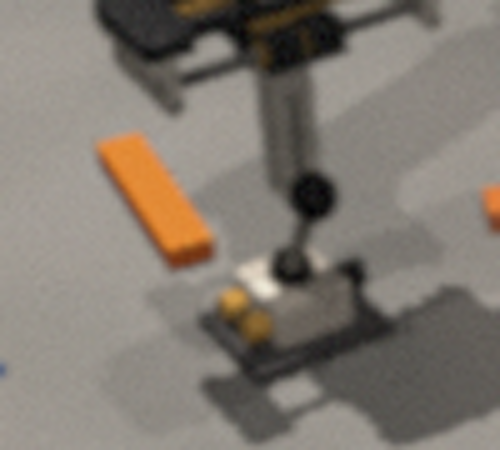

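```bash
for i in 1 2; do python3 -m jog '[[0,0,0,0,0,0,0],[0,0,0,0,0,0,0],[0,0,0,0,0,0,0],[0,0,0,0,0,0,0],[0,0,0,0,0,0,0],[0,0,0,0,0,0,0],[0,0,0,0,0,0,0],[0,0,0,0,0,0,0],[0,0,0,0,0,0,0],[0,0,0,0,0,0,0],[0,0,0,0,0,0,0],[0,0,0,0,0,0,0]]'|grep -E 'time|tcp|force'; done; python3 -m jog '[[0,0,0,0,0,0,0],[0,0,0,0,0,0,0],[0,0,0,0,0,0,0],[0,0,0,-4,0,0,0],[0,0,0,-4,0,0,0],[0,0,0,-4,0,0,0],[0,0,0,-4,0,0,0],[0,0,0,-4,0,0,0],[0,0,0,-4,0,0,0],[0,0,0,-4,0,0,0],[0,0,0,-4,0,0,0],[0,0,0,-4,0,0,0]]'|grep -E 'time|tcp|force';python3 -m jog '[[0,0,0,-3,0,0,0],[0,0,0,-3,0,0,0],[0,0,0,-3,0,0,0],[0,0,0,-4,0,0,0],[0,0,0,-12,0,0,0],[0,0,0,-20,0,0,0],[0,0,-30,-20,0,0,0],[0,0,-40,0,0,0,0],[0,0,-20,0,0,0,0],[0,0,0,0,0,0,0],[0,0,0,0,0,0,0]]'|grep -E 'time|tcp|force'
python3 chk.py c6.png; python3 -c "
from h import *
q=viewer.camera('scene');t=viewer.camera('top')
for p in (q,t):
  for d in models.landmark_of(p,'lever_ball')[:1]: print(d['conf'],d['xy'],atz(p,d['xy'],.122).round(4))
a=cv2.resize(q['pixels'][130:330,140:430],None,fx=2.7,fy=2.7,interpolation=2)
cv2.imwrite('pics/c7.png',a[:,:,::-1])"
```

```text
time: 25.6
tcp_pos: [0.5196, -0.2977, 0.1144]
contact_force: [-0.8, -8.5, -5.2]
time: 26.6
tcp_pos: [0.5195, -0.2977, 0.1144]
contact_force: [-1.5, -9.4, -3.8]
time: 27.6
tcp_pos: [0.5127, -0.3292, 0.1146]
contact_force: [-1.4, -0.4, 1.0]
time: 28.52
tcp_pos: [0.497, -0.3939, 0.206]
contact_force: [-0.3, 0.1, 0.0]
top dial_pin 0.65 [0.5066 0.273 ] jigxy [-0.0383  0.1725] click 5.470096538358818
top slat_head 0.89 [0.5586 0.1435] jigxy [0.0028 0.0392]  
top slat_tail 0.77 [0.5612 0.0062] jigxy [-0.0059 -0.0979]  
top stop_face 0.68 [ 0.5231 -0.3338] jigxy [-0.072  -0.4336]  
scene dial_pin 0.63 [0.5026 0.2614] jigxy [-0.0432  0.1613] click 4.350797851777285
scene slat_head 0.91 [ 0.2732 -0.2029] jigxy [-0.3102 -0.2824]  
scene slat_tail 0.94 [0.5773 0.0093] jigxy [ 0.0104 -0.0961]  
scene stop_face 0.68 [0.5531 0.146 ] jigxy [-0.0024  0.0421]  
wrist slat_head 0.81 [ 0.5124 -0.4082] jigxy [-0.0888 -0.5067]  
wrist slat_tail 0.68 [ 0.3688 -0.3106] jigxy [-0.2239 -0.3976]  
0.56 [395.3, 209.3] [ 0.5182 -0.3201  0.122 ]
```

View pics/c7.png

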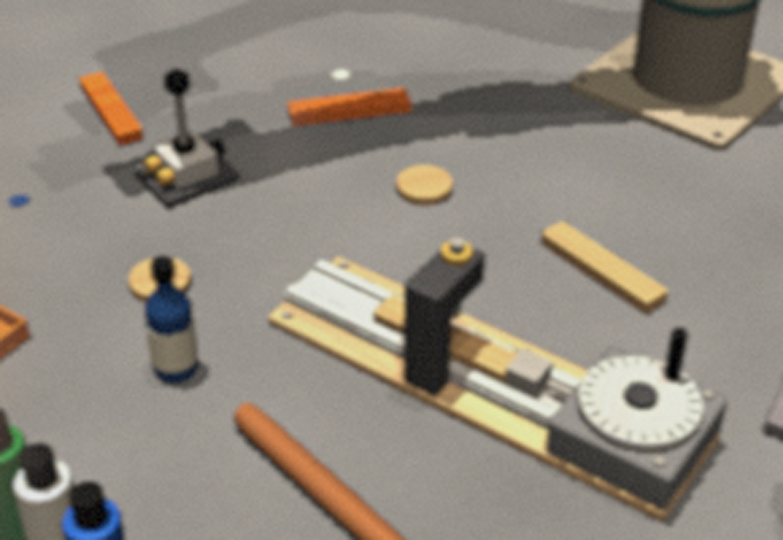

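```bash
python3 -c "
from plant import order;print(order.job_done())"
```

```text
the job is handed in; nothing more can be done
None
```

The job is done and handed in at about 29 s of the 72 s allowed, with every step in the order you asked. There is no verdict back yet.

- **Dial:** I gripped the handle pin and turned it anticlockwise from about click 6 until it met the end stop. There the force rose to 9 N and it no longer moved. I then turned it clockwise five clicks, which read 4.98 from the tool's position, and released it.
- **Slat:** I pushed its tail along the channel until it met the stop block, where the push force reached 7 N and it stopped moving. The last picture shows it flat and snug against the block.
- **Lever:** I pushed it towards the jig until it reached its limit, at about 9 N. I held it there for over 2 s, then eased back until contact ended. The last picture shows it upright, and it was never pushed the other way.

**Checks that disagreed:** the last automatic readings of the dial pin scattered, at 5.5 clicks from the top camera and 4.4 from the scene camera. Three of the four earlier readings, taken after I let go of the pin, were 5.1 to 5.2, and the top camera's was 5.3. The robot did not touch the dial again, so I took the scatter as reading error. One other top-camera reading of the pin was plainly wrong (it put the pin near the dial's centre), and the networks sometimes took the orange look-alikes for the slat, so I ignored those.

The loose items in view in that last picture looked undisturbed; I did not check the paint brush or the second paint bottle at the end.

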